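# Free the left-hand clamp and bring the lens carriage up to its micrometer stop

## Task

The lens carriage on the optical rail is clamped by its blue wing knob, which has a left-hand thread: loosen it by turning it clockwise (seen from above) about half a turn, without dragging the carriage while it is still clamped. Then slide the carriage along the rail until it rests against the red spring tip of the micrometer stop, pressing the tip in slightly and gently, and leave it touching there with the knob still loose. Leave the black knob and the loose things around the rail alone.

Things in the scene. Friction and masses are not known exactly. Their poses are not given: they have to be found in the camera images.
- rail: Black breadboard, 240 x 600 x 12 mm, with a dark grey rail (80 mm wide, 520 mm long, top 40 mm above the bench) along its middle. Origin: centre of the breadboard's underside, on the bench; y = sliding direction, from the lens carriage to the stop; z up. Fixed. A fixed black carriage with a grey detector box (137 mm high) sits at its +y end.
- carriage: Aluminium lens carriage: plate 150 (x, across the rail) x 60 (y, along it) x 22 mm high, with a black lens ring on a post at x = +55 mm (48 mm wide, top 102 mm above the origin). Origin: centre of the plate's underside, 40 mm above the bench; axes parallel to the rail's. Slides along y only; about 4 N drags it unclamped, clamped it withstands more than 25 N.
- lock_knob (a joint): Turn of the blue knob, rad; grows clockwise seen from above (loosening, left-hand thread). Starts between 0 and 0.5; the clamp is free from about 2.3; hard ends at -0.4 (tightest) and 4.0. About 0.2 to 0.3 N m to turn; it does not rise as it turns.
- knob_grip (a point): Blue wing knob: upright bar 42 mm long (this point's x axis), 14 mm thick (its y), 34 mm high, on a 42 mm disc; turns with the knob. The point is on the knob's vertical axis at the height to grip: 23 mm above the disc's top face, 11 mm below the bar's top, 97 mm above the bench, 45 mm from the carriage's middle towards the rail's -x.
- stop: Micrometer stop clamped on the rail: black block 50 x 24 x 36 mm; origin centre of its underside (40 mm above the bench), axes parallel to the rail's. A spindle with a red tip (10 mm diameter, 12 mm above the origin) points to -y; the tip's end lies 32 to 48 mm from the origin, unknown: to be found by feel or sight. The tip is sprung, 4 N per mm, up to 10 mm.
- objective: Steel microscope objective, 26 mm diameter, 42 mm high, standing on the breadboard (bystander). Origin at the centre of its foot.
- post_holder: Black post holder, 40 mm foot, 58 mm high, standing on the breadboard (bystander). Origin at the centre of its foot.
- tray: Blue divided parts tray, 120 x 160 x 30 mm (bystander).
- mirror_mount: Black upright mirror mount, 50 x 50 x 60 mm (bystander).
- fork_clamp: Small black fork clamp, 80 x 30 x 10 mm (bystander).
- carriage_end (a point): Point on the carriage's flat +y end face, 30 mm along y and 12 mm above its origin, that meets the stop's red tip. Axes parallel to the rail's. The tip is 60 to 170 mm from it along the rail at the start.
- black_knob: Black wing knob on the detector carriage, of the same shape as the blue one, 45 mm from the rail's middle: not to be touched. Origin: on its axis, under its disc.

How it is judged:
By the outcome, as a careful person would: the job done as asked, in the order asked, and still so for the second after the job is handed in, with the robot touching nothing.
It also fails if it takes over 59 s, if anything falls off the work surface, if the arm or the gripper's body presses on something with over 40 N, if the wrist force passes 120 N, or if a joint passes its speed limit or range.

## Robot

A 7-joint arm with a two-finger parallel gripper is mounted at the origin on the work surface. World frame = base frame: x ahead of the robot, y to its left, z up, the work surface at z = 0. Lengths are in m, angles in rad, forces in N, time in s.
With the tool pointing down it reaches from about 0.4 to 0.875 m from the base axis. Payload 19.3 kg.
Tool frame: the origin (TCP) lies at the very end of the fingers, on their centre line; the grasp point (between the pads) lies 19 mm behind it; z points along the fingers, x is the direction in which the jaws open and shut, and the axes are right-handed (so a half turn about z gives the same grasp; the last joint's range is limited). The gripper opens to 85 mm and grips with 20 to 120 N. Pads are 22 mm wide; open, the fingers measure 114 mm over their backs; the gripper's body (76 mm by 85 mm) begins 54 mm behind the grasp point. The pads swing forward as they close: fully open they stand 13 mm farther back than shut.
Start: joints at [1.156, 0.521, -0.036, 1.599, 0.021, 1.021, -0.113], TCP at [0.211, -0.588, 0.231] pointing down, gripper open.
Joint ranges: [-2.91, 2.91], [-0.3, 2.13], [-1.5, 1.42], [0.17, 2.43], [-1.26, 4.41], [0.16, 1.93], [-2.52, 2.52]. Speed limits (rad/s): [1.89, 1.89, 2.39, 2.39, 3.01, 3.01, 3.01].

## Interface

Orientations are given as a unit quaternion [x, y, z, w].
In Python, from rig import readout, grab_frame, get_calibration, r, nets gives the robot as it stands.
- The arm moves only by the tool play_rows, never from a script. Its argument "steps" is a list that holds one entry, the list of rows, each a list of 5 numbers: the shift along the tool's x, y, z in mm, then the turn about the tool's z in degrees, then the opening, from -1 (shut) to 1 (fully open), so that 0 is half open. In form: [[[x, y, z, twist, grip], ...]]. A call has 1 to 20 rows; each row shifts and turns the commanded pose from where the row before left it, along the tool's axes as they then stand; what a row does not reach is not made up. A row lasts 1/8 s, in which the tool goes at most 62.5 mm and 10.7 degrees, less where a joint would pass 70% of its speed; a pose out of reach is approached as far as the arm can. A call is refused whole if a number of a shift passes 62.5 or a number of a turn 10.7, either way. A call with a gripper value outside its range is refused whole. The fingers move at their own pace and stop on an object; "squeeze" is the grip in N (left out, the last holds). Time passes only in rows, so rows that do not move let the fingers close. It gives the time, the measured TCP pose, the force and the opening at its end, in the units of the state.
- readout.observe(): the state, without advancing time (a new reading comes with each control period).
- grab_frame(name): name is "side" or "top"; returns the picture (384x512x3 uint8, blue, green, red); there is no depth.
- get_calibration(name): a dict with "intrinsics" (3x3 intrinsics, pixels), "k1" (the pictures are not rectified: a ray, as slopes to the right and down, at radius r is drawn at 1 + k1 r^2 times it, then the intrinsics apply), "xyz" and "orientation" of the camera in the world. Camera axes: x right, y down, z forward; pixel columns grow to the right and rows downward; lengths in m; the calibration is good to about 2 mm. A picture is of the moment at which its call begins. get_calibration takes no time and is no camera call.
- r.close_job(): hands the job in, once; it reports no verdict.
Trained networks look in the newest picture that a camera, given by its name, has taken for a name from the list of things; names that differ only in an ending like _2 or _b are one class to them, and where a whole thing is asked for, a point or a joint stands for the part that bears it (a point fixed in the world has none). Each returns a list of dicts, best first, with "conf" (0 to 1); they miss things now and then, are a little off and sometimes report something else, mostly with a low value. They report only what shows in the picture. A call takes as long as a camera call.
- nets.search_frame(target, camera): "extent" ([left, top, right, bottom] in pixels, round what is visible of it).
- nets.tip_of(target, camera): "at" ([row, column] in pixels: a listed point, or the origin of a listed thing).
The state is a dict: "t": time; "joint_pos": joint angles; "qd": joint speeds; "joint_torque": joint torques, N m; "tcp_pos": TCP position; "tool_rot": TCP orientation; "contact_force": force on the tool from outside, world axes, zero at the start; "torque": the same for the moment, N m; "width": finger opening in m.
Only numpy, scipy, OpenCV 4.12 (cv2) and the standard library are available. Lean on these libraries where they do the work, as an engineer would, in place of code of your own. Each camera call takes 0.05 s, during which the arm holds its last target. There are 200 camera calls.

## Working session

There is one attempt and no reset: what is moved stays moved. The work goes in short steps, Python scripts to look and compute and a tool call to move; the robot and the scene stay as the last step left them, time stands still between calls to the robot, and variables do not carry over. Pictures are saved under pics/ and viewed, about 8 in all and at most 12, crops included, and the job is handed in when it is done.

Besides the shell and the picture viewer there is one more tool, called after ">>>" by a JSON object that holds its "fn" and its "kwargs", one argument or row to a line. play_rows: Moves the arm, as the interface text tells. Its arguments: {"type":"object","properties":{"steps":{"type":"array"},"squeeze":{"type":"number"}},"required":["steps"]}

```bash
ls; mkdir -p pics; cat > h.py <<'E'
import numpy as np, cv2
from scipy.spatial.transform import Rotation as R
from rig import readout, grab_frame, get_calibration, r, nets
def ray(cam,row,col):
    c=get_calibration(cam);K=np.array(c["intrinsics"]);k=c["k1"]
    d=np.array([(col-K[0,2])/K[0,0],(row-K[1,2])/K[1,1]]);u=d.copy()
    for _ in range(30): u=d/(1+k*(u@u))
    v=R.from_quat(c["orientation"]).apply([u[0],u[1],1.]);return np.array(c["xyz"]),v/np.linalg.norm(v)
def atz(cam,row,col,z):
    o,v=ray(cam,row,col);return o+v*(z-o[2])/v[2]
def tri(a,b):
    (o1,v1),(o2,v2)=a,b
    s=np.linalg.lstsq(np.c_[v1,-v2],o2-o1,rcond=None)[0]
    p,q=o1+v1*s[0],o2+v2*s[1];return (p+q)/2,np.linalg.norm(p-q)
def proj(cam,P):
    c=get_calibration(cam);K=np.array(c["intrinsics"])
    u=R.from_quat(c["orientation"]).inv().apply(np.array(P)-c["xyz"]);u=u[:2]/u[2]
    u=u*(1+c["k1"]*(u@u));return K[0,0]*u[0]+K[0,2],K[1,1]*u[1]+K[1,2]
E
python3 - <<'E'
from h import *
np.set_printoptions(precision=4,suppress=True)
ims={c:grab_frame(c) for c in("side","top")}
for c in ims: cv2.imwrite(f"pics/{c}0.png",ims[c]); print(c,get_calibration(c))
for t in["knob_grip","carriage_end","carriage","stop","rail","black_knob"]:
    d={}
    for c in ims:
        l=nets.tip_of(t,c); print(t,c,[(np.round(x["at"],1),round(x["conf"],2)) for x in l[:2]])
        if l:d[c]=ray(c,*l[0]["at"])
    if len(d)==2: print("   ",*tri(d["side"],d["top"]))
print(readout.observe())
E
```

```text
pics
side {'intrinsics': array([[396.5452,   0.    , 260.4547],
       [  0.    , 396.5452, 194.3527],
       [  0.    ,   0.    ,   1.    ]]), 'k1': -0.13954525908467685, 'xyz': array([0.4632, 1.1284, 0.7545]), 'orientation': array([-0.051 ,  0.8602, -0.5067,  0.0275])}
top {'intrinsics': array([[358.2809,   0.    , 252.5612],
       [  0.    , 358.2809, 190.8905],
       [  0.    ,   0.    ,   1.    ]]), 'k1': 0.017204321915080586, 'xyz': array([ 0.4326, -0.0515,  1.223 ]), 'orientation': array([ 0.7086, -0.702 ,  0.0536, -0.0473])}
knob_grip side [(array([181.5, 278.3]), 0.47)]
knob_grip top [(array([211.6, 283.5]), 0.51)]
    [ 0.5373 -0.1591  0.0936] 0.014688026387353953
carriage_end side [(array([196.7, 267.6]), 0.89)]
carriage_end top [(array([202.2, 268.5]), 0.88)]
    [ 0.5714 -0.1137  0.0527] 0.014855460674334645
carriage side [(array([195. , 269.6]), 0.66)]
carriage top [(array([198.3, 280.9]), 0.87)]
    [ 0.5772 -0.156   0.0375] 0.0037567694891455163
stop side [(array([225.8, 270.2]), 0.57)]
stop top [(array([209.8, 221.9]), 0.73), (array([200.7, 393. ]), 0.52)]
    [0.5469 0.0406 0.0306] 0.014957550222783576
rail side [(array([220.3, 265.3]), 0.82)]
rail top [(array([206.9, 245.8]), 0.64)]
    [ 0.5658 -0.0384 -0.0006] 0.025666554775282683
black_knob side [(array([240.9, 290.4]), 0.56)]
black_knob top [(array([225.7, 179.2]), 0.7)]
    [0.4832 0.1725 0.0705] 0.0008854898025757171
{'t': 0.7, 'joint_pos': array([ 1.1558,  0.5214, -0.0363,  1.5995,  0.0212,  1.0211, -0.1128]), 'qd': array([-0.0013,  0.0023,  0.0004,  0.0006,  0.0017,  0.0003,  0.0003]), 'joint_torque': array([  0.0017, -92.6677,   1.979 , -37.0212,   0.0183,   0.0016,
         0.0001]), 'tcp_pos': array([ 0.2112, -0.5882,  0.2313]), 'tool_rot': array([ 0.8179, -0.5753,  0.    , -0.    ]), 'contact_force': array([ 0.4187, -0.2745,  0.0015]), 'torque': array([ 0.0265, -0.0063, -0.016 ]), 'width': 0.08537222775757426}
```

```bash
python3 - <<'E'
import cv2
a=cv2.imread("pics/side0.png");b=cv2.imread("pics/top0.png")
cv2.imwrite("pics/s1.png",cv2.resize(a[120:300,180:380],None,fx=3.3,fy=3.3,interpolation=cv2.INTER_CUBIC))
cv2.imwrite("pics/t1.png",cv2.resize(b[130:290,140:400],None,fx=3,fy=3,interpolation=cv2.INTER_CUBIC))
E
```

```text
(no output)
```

View pics/t1.png

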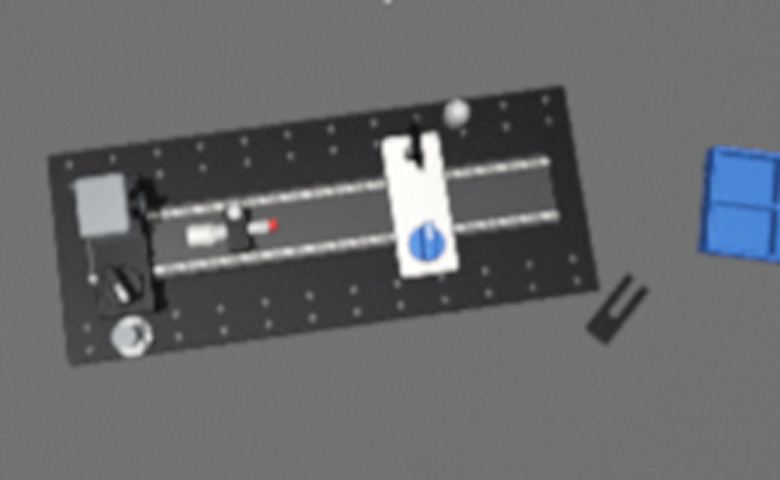

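View pics/s1.png

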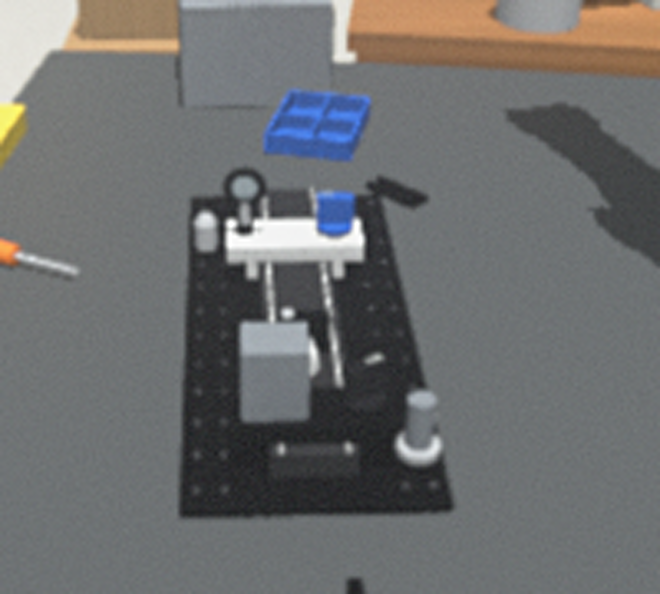

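The top view shows the carriage at crop (420,205), with the blue knob at (427,243) and its bar running roughly across the rail. The red tip is at (272,226) and the stop at (238,230). The side view shows the blue bar broadside at (335,212). Next I'll fit the geometry.

```bash
python3 - <<'E'
from h import *
np.set_printoptions(precision=4,suppress=True)
b=cv2.imread("pics/top0.png");s=cv2.imread("pics/side0.png")
T=lambda x,y,z:atz("top",130+y/3-.33,140+x/3-.33,z)
C=[T(*p,.012) for p in[(563,87),(597,290),(70,364),(50,155)]]
print("corners",[c[:2] for c in C],"centre",np.mean(C,0))
for p,q in((C[1],C[2]),(C[0],C[3])): d=q-p;print("len",np.linalg.norm(d),"yaw",np.degrees(np.arctan2(-d[0],d[1])))
for a,e in(((558,215),(155,270)),((548,160),(155,215))):
    d=T(*e,.04)-T(*a,.04);print("rail edge yaw",np.degrees(np.arctan2(-d[0],d[1])))
def blue(im,box):
    h=cv2.cvtColor(im,cv2.COLOR_BGR2HSV);m=((abs(h[...,0].astype(int)-108)<14)&(h[...,1]>110)&(h[...,2]>50))
    z=np.zeros_like(m);z[box[1]:box[3],box[0]:box[2]]=1;return m&z
mt=blue(b,(262,190,302,230));ms=blue(s,(265,170,300,200))
for n,m in(("top",mt),("side",ms)):
    y,x=np.nonzero(m);print(n,"bbox",x.min(),y.min(),x.max(),y.max(),"mean",x.mean(),y.mean(),len(x))
y,x=np.nonzero(mt);ct=((y.min()+y.max())/2,(x.min()+x.max())/2)
print("knob top z.074",atz("top",*ct,.074)," z.09",atz("top",*ct,.09))
# red tip
h=cv2.cvtColor(b,cv2.COLOR_BGR2HSV);m=((h[...,0]<8)|(h[...,0]>172))&(h[...,1]>120);m[:,:210]=0;m[:,250:]=0;m[:180]=0;m[230:]=0
y,x=np.nonzero(m);print("red",x.min(),x.max(),y.min(),y.max(),atz("top",y.mean(),x.mean(),.052),"end",atz("top",y.mean(),x.max()+.5,.052))
A=cv2.resize(b[192:230,262:302],None,fx=14,fy=14,interpolation=cv2.INTER_CUBIC)
B=cv2.resize(s[165:203,262:302],None,fx=14,fy=14,interpolation=cv2.INTER_CUBIC)
I=cv2.resize(np.hstack([A,B]),(800,380));cv2.imwrite("pics/k.png",I)
E
```

```text
corners [array([ 0.7221, -0.3195]), array([ 0.489 , -0.3528]), array([0.4021, 0.2343]), array([0.6365, 0.2674])] centre [ 0.5624 -0.0426  0.012 ]
len 0.5934294414118149 yaw 8.42112026849201
len 0.5931093815694802 yaw 8.304866411109579
rail edge yaw 8.33028825344622
rail edge yaw 8.611329214119666
top bbox 277 206 287 216 mean 281.7037037037037 211.19753086419752 81
side bbox 276 178 287 190 mean 281.4765625 183.8046875 128
knob top z.074 [ 0.5335 -0.1562  0.074 ]  z.09 [ 0.5321 -0.1547  0.09  ]
red 230 232 203 206 [0.5552 0.0099 0.052 ] end [0.5553 0.0043 0.052 ]
```

View pics/k.png

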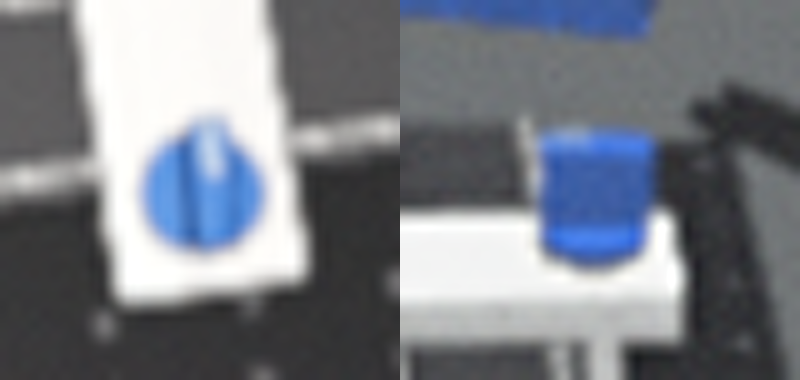

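>>> {"fn": "play_rows", "kwargs": {
  "steps": [
    [[-29.7,-44.9,0,0,1],[-29.7,-44.9,0,0,1],[-29.7,-44.9,0,0,1],[-29.7,-44.9,0,0,1],[-29.7,-44.9,0,0,1],[-29.7,-44.9,0,0,1],[-29.7,-44.9,0,0,1],[-29.7,-44.9,0,0,1],[-29.7,-44.9,0,0,1],[-29.7,-44.9,0,0,1],[0,0,0,0,1]]
  ]
}}

```text
t: 2.08
tcp_pos: [0.5355, -0.1529, 0.2312]
tool_rot: [0.82, -0.573, -0.0, -0.001]
contact_force: [-1.1, -0.9, -1.1]
width: 0.0854
```

>>> {"fn": "play_rows", "kwargs": {
  "steps": [
    [[0,0,0,-10.5,1],[0,0,0,-10.5,1],[0,0,0,-10.5,1],[0,0,0,-10.5,1],[0,0,0,-10.5,1],[0,0,0,-10.5,1],[0,0,0,-10.5,1],[0,0,0,-10.5,1],[0,0,0,-10.5,1],[0,0,0,-10.5,1],[0,0,0,-10.5,1],[0,0,0,-10.5,1],[0,0,0,-10.5,1],[0,0,0,-10.5,1],[0,0,0,-10.5,1],[0,0,0,-10.5,1],[0,0,0,0,1]]
  ]
}}

```text
t: 4.2
tcp_pos: [0.533, -0.1578, 0.2311]
tool_rot: [0.658, 0.753, -0.0, -0.0]
contact_force: [0.1, -0.5, -0.0]
width: 0.0855
```

```bash
cat > rel.py <<'E'
from h import *
np.set_printoptions(precision=4,suppress=True)
def rel(P=None):
    o=readout.observe();M=R.from_quat(o["tool_rot"]).as_matrix()
    print("t",o["t"],"tcp",o["tcp_pos"],"yaw",np.degrees(np.arctan2(M[1,0],M[0,0])),"z",M[:,2],"q7",o["joint_pos"][6],"F",o["contact_force"],"T",o["torque"],"w",o["width"])
    F=o["contact_force"];print("F rail x,y",F[0]*.989+F[1]*.146,-F[0]*.146+F[1]*.989)
    if P is not None: print("tool mm",M.T@(np.array(P)-o["tcp_pos"])*1000)
E
python3 - <<'E'
from rel import *
rel([.5335,-.1562,.082])
for P in([.5335,-.1562,.074],[.5335,-.1562,.097],[.5335,-.1562,.108]):print(proj("side",P),proj("top",P))
I=np.hstack([cv2.resize(grab_frame("side")[110:230,200:340],(390,334)),cv2.resize(grab_frame("top")[150:270,200:340],(390,334))])
cv2.imwrite("pics/b.png",I)
E
```

```text
t 4.2 tcp [ 0.533  -0.1578  0.2311] yaw 97.63935900568045 z [-0.0005  0.0001 -1.    ] q7 1.476684329588816 F [ 0.0851 -0.5065 -0.0178] T [ 0.0062  0.0039 -0.0299] w 0.08548779800627834
F rail x,y 0.010258102280928466 -0.5133417744559041
tool mm [  1.4826   0.7566 149.0806]
(np.float64(281.12322490502925), np.float64(186.90562695123262)) (np.float64(281.9984357484764), np.float64(210.9984537578776))
(np.float64(281.307910271057), np.float64(181.32056910507896)) (np.float64(282.66078818483095), np.float64(210.36577851022022))
(np.float64(281.39681987838946), np.float64(178.61954601534615)) (np.float64(282.98709727173923), np.float64(210.05409392763957))
```

View pics/b.png

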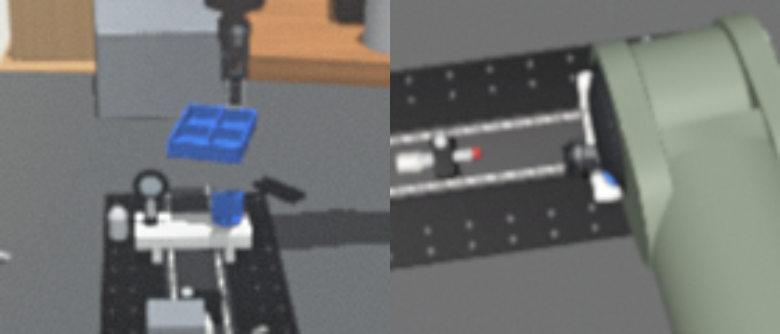

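>>> {"fn": "play_rows", "kwargs": {
  "steps": [
    [[1.5,0.8,25,-0.7,1],[0,0,25,0,1],[0,0,25,0,1],[0,0,25,0,1],[0,0,20,0,1],[0,0,15,0,1],[0,0,14,0,1],[0,0,0,0,1],[0,0,0,0,1]]
  ]
}}

```text
t: 5.42
tcp_pos: [0.5343, -0.1553, 0.0828]
tool_rot: [0.653, 0.757, 0.0, 0.0]
contact_force: [0.8, -0.1, -0.3]
width: 0.0856
```

```bash
python3 - <<'E'
from rel import *
rel([.5335,-.1562,.082])
I=cv2.resize(grab_frame("side")[140:220,220:330],None,fx=6,fy=6,interpolation=cv2.INTER_CUBIC)
cv2.imwrite("pics/c.png",I)
E
```

```text
t 5.425 tcp [ 0.5343 -0.1553  0.0828] yaw 98.4449076866397 z [ 0.0006 -0.0001 -1.    ] q7 1.3243892926898022 F [ 0.8203 -0.1476 -0.3421] T [-0.0202 -0.0176  0.0381] w 0.08558754333317527
F rail x,y 0.7897194251897085 -0.2657404980429995
tool mm [-0.7286 -0.9602  0.7813]
```

View pics/c.png

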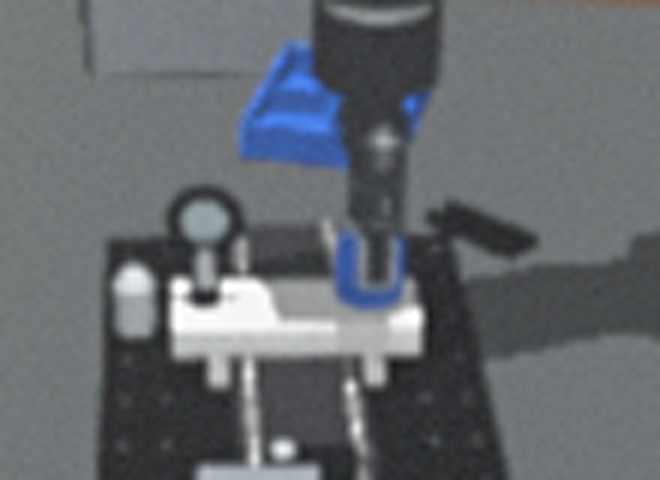

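The finger in front sits at crop x≈375 and the knob centre at x≈370, so it is well centred. I'll close gently.

>>> {"fn": "play_rows", "kwargs": {
  "steps": [
    [[0,0,0,0,0],[0,0,0,0,-0.3],[0,0,0,0,-0.5],[0,0,0,0,-0.6],[0,0,0,0,-0.7],[0,0,0,0,-0.8],[0,0,0,0,-0.9]]
  ],
  "squeeze": 20
}}

```text
t: 6.35
tcp_pos: [0.5342, -0.1562, 0.0825]
tool_rot: [0.653, 0.757, -0.0, 0.0]
contact_force: [1.2, -4.7, 3.5]
width: 0.0144
```

```bash
python3 -c "
from rel import *
rel()"
```

```text
t 6.35 tcp [ 0.5342 -0.1562  0.0825] yaw 98.40163329120011 z [ 0.0003 -0.001  -1.    ] q7 1.324173907063703 F [ 1.2406 -4.6929  3.4681] T [-1.1903 -0.0282 -0.1542] w 0.014379678538435315
F rail x,y 0.541796913836317 -4.82236900397677
```

>>> {"fn": "play_rows", "kwargs": {
  "steps": [
    [[-0.8,0,0,0,-1],[0,0,0,0,-1],[0,0,0,3,-1],[0,0,0,6,-1],[0,0,0,6,-1],[0,0,0,5,-1],[0,0,0,0,-1]]
  ],
  "squeeze": 60
}}

```text
t: 7.22
tcp_pos: [0.5345, -0.1563, 0.0826]
tool_rot: [0.774, 0.633, 0.0, 0.0]
contact_force: [2.1, -3.6, 5.9]
width: 0.013
```

```bash
python3 -c "
from rel import *
rel()"
```

```text
t 7.225 tcp [ 0.5345 -0.1563  0.0826] yaw 78.48087402022256 z [ 0.0008 -0.0006 -1.    ] q7 1.0327260910425695 F [ 2.0616 -3.5829  5.9178] T [-0.8048 -0.4945 -0.1805] w 0.013034497176063501
F rail x,y 1.5158179761539672 -3.844453585800946
```

>>> {"fn": "play_rows", "kwargs": {
  "steps": [
    [[0,0,0,6,-1],[0,0,0,8,-1],[0,0,0,8,-1],[0,0,0,8,-1]]
  ]
}}

```text
t: 7.72
tcp_pos: [0.5345, -0.1564, 0.0826]
tool_rot: [0.912, 0.409, 0.0, 0.0]
contact_force: [1.3, -2.9, 5.6]
width: 0.0131
```

```bash
python3 -c "
from rel import *
rel()"
```

```text
t 7.725 tcp [ 0.5345 -0.1564  0.0826] yaw 48.34248396852188 z [ 0.0008 -0.0003 -1.    ] q7 0.5985742333938461 F [ 1.303  -2.8738  5.5576] T [-0.7916 -0.3592  0.2479] w 0.013061979512999635
F rail x,y 0.8690490805419786 -3.0324589327419527
```

>>> {"fn": "play_rows", "kwargs": {
  "steps": [
    [[0,0,0,8,-1],[0,0,0,9,-1],[0,0,0,9,-1],[0,0,0,9,-1],[0,0,0,9,-1],[0,0,0,9,-1],[0,0,0,9,-1],[0,0,0,9,-1],[0,0,0,9,-1],[0,0,0,9,-1],[0,0,0,9,-1],[0,0,0,9,-1],[0,0,0,6,-1],[0,0,0,3,-1],[0,0,0,0,-1],[0,0,0,0,-1]]
  ]
}}

```text
t: 9.72
tcp_pos: [0.5342, -0.1563, 0.0825]
tool_rot: [0.832, -0.555, 0.0, -0.0]
contact_force: [-0.3, -3.2, 8.7]
width: 0.0131
```

```bash
python3 - <<'E'
from rel import *
rel()
o=readout.observe();M=R.from_quat(o["tool_rot"]).as_matrix()
print("rail y 10mm in tool",M.T@np.array([-.146,.989,0])*10)
E
```

```text
t 9.725 tcp [ 0.5342 -0.1563  0.0825] yaw -67.41516450125795 z [ 0.0002 -0.0001 -1.    ] q7 -0.9849935365321024 F [-0.3228 -3.1594  8.7264] T [-0.7651  0.1075 -0.1816] w 0.013057046489476464
F rail x,y -0.7805518905263397 -3.077540530376334
rail y 10mm in tool [-9.6923 -2.4502 -0.0009]
```

>>> {"fn": "play_rows", "kwargs": {
  "steps": [
    [[-2.9,-0.7,0,0,-1],[-5.8,-1.5,0,0,-1],[-9.7,-2.5,0,0,-1],[-9.7,-2.5,0,0,-1],[-9.7,-2.5,0,0,-1],[-9.7,-2.5,0,0,-1]]
  ]
}}

```text
t: 10.48
tcp_pos: [0.527, -0.1077, 0.0825]
tool_rot: [0.832, -0.555, -0.0, 0.0]
contact_force: [-2.1, -4.9, 10.8]
width: 0.0129
```

```bash
cat > sl.py <<'E'
from rel import *
rel()
o=readout.observe();M=R.from_quat(o["tool_rot"]).as_matrix()
d=o["tcp_pos"]-np.array([.5342,-.1563,.0825]);print("slid along rail mm",(d@np.array([-.146,.989,0]))*1000,"across",(d@np.array([.989,.146,0]))*1000)
E
python3 sl.py
```

```text
t 10.475 tcp [ 0.527  -0.1077  0.0825] yaw -67.43501285657625 z [-0.0003 -0.0002 -1.    ] q7 -1.0683228833784701 F [-2.1498 -4.9312 10.7938] T [-1.0882  0.413  -0.1468] w 0.012918272513235624
F rail x,y -2.846055499465348 -4.563066758156819
slid along rail mm 49.09962915131728 across -0.01326318049369151
```

>>> {"fn": "play_rows", "kwargs": {
  "steps": [
    [[-9.7,-2.5,0,0,-1],[-9.7,-2.5,0,0,-1],[-9.7,-2.5,0,0,-1],[-9.7,-2.5,0,0,-1],[-5.8,-1.5,0,0,-1],[-2.9,-0.7,0,0,-1],[0,0,0,0,-1]]
  ]
}}

```text
t: 11.35
tcp_pos: [0.5198, -0.0588, 0.0824]
tool_rot: [0.832, -0.555, -0.001, 0.0]
contact_force: [-4.4, -0.8, 14.8]
width: 0.0128
```

```bash
python3 - <<'E'
import sl
from h import *
b=grab_frame("top");s=grab_frame("side")
cv2.imwrite("pics/d.png",np.vstack([cv2.resize(b[185:225,200:300],(800,300)),cv2.resize(s[180:220,220:320],(800,300))]))
E
```

```text
t 11.35 tcp [ 0.5198 -0.0588  0.0824] yaw -67.40015845216035 z [-0.0013  0.0002 -1.    ] q7 -1.1546022601296801 F [-4.4013 -0.8105 14.8061] T [-0.249   1.0434 -0.1395] w 0.01277487376228167
F rail x,y -4.4712101596052936 -0.1589827037313123
slid along rail mm 98.51552692438938 across -0.030852571543508317
```

View pics/d.png

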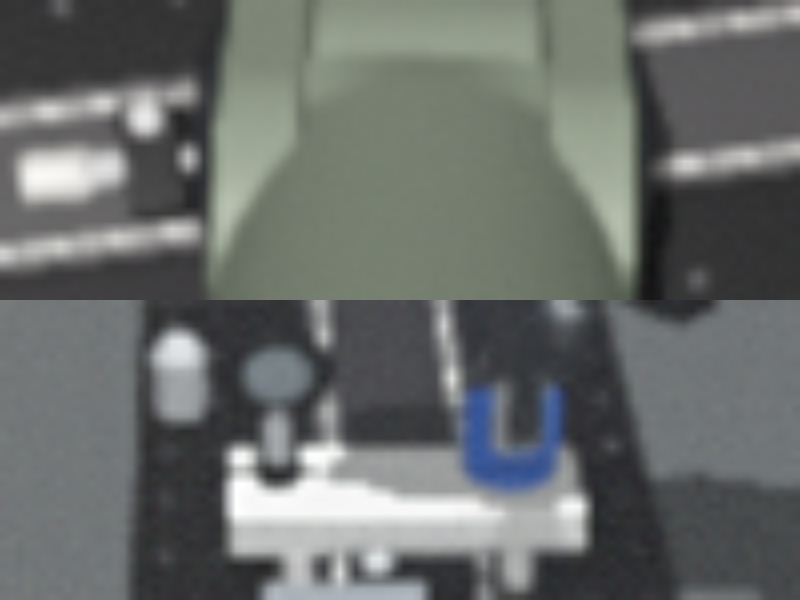

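>>> {"fn": "play_rows", "kwargs": {
  "steps": [
    [[-3.0,-0.2,-0.8,0,-1],[-3.9,-1.0,0,0,-1],[-3.9,-1.0,0,0,-1],[-2.9,-0.7,0,0,-1]]
  ]
}}

```text
t: 11.95
tcp_pos: [0.5176, -0.045, 0.0827]
tool_rot: [0.832, -0.556, -0.0, 0.0]
contact_force: [3.7, -3.7, -11.1]
width: 0.0127
```

```bash
python3 sl.py
```

```text
t 11.95 tcp [ 0.5176 -0.045   0.0827] yaw -67.49071079104075 z [-0.0006  0.     -1.    ] q7 -1.1814447595123156 F [  3.6675  -3.7169 -11.136 ] T [-0.829  -0.9206  0.0076] w 0.012734780292624901
F rail x,y 3.0844768558866935 -4.211440394387505
slid along rail mm 112.4832530133327 across -0.1710508980733924
```

>>> {"fn": "play_rows", "kwargs": {
  "steps": [
    [[-1.9,-0.5,0,0,-1],[-1.9,-0.5,0,0,-1]]
  ]
}}

```text
t: 12.2
tcp_pos: [0.517, -0.0412, 0.0827]
tool_rot: [0.831, -0.556, -0.0, 0.0]
contact_force: [3.2, -4.2, -11.3]
width: 0.0132
```

```bash
python3 sl.py
```

```text
t 12.2 tcp [ 0.517  -0.0412  0.0827] yaw -67.49992131173052 z [-0.0008 -0.     -1.    ] q7 -1.1885978928177936 F [  3.1929  -4.2043 -11.2557] T [-0.8354 -0.8181 -0.0599] w 0.013227710383670894
F rail x,y 2.543995132196173 -4.62420579387419
slid along rail mm 116.34182369809395 across -0.18718826548535378
```

>>> {"fn": "play_rows", "kwargs": {
  "steps": [
    [[-1.0,-0.2,0.3,0,-1],[-1.0,-0.2,0,0,-1],[-1.0,-0.2,0,0,-1]]
  ]
}}

```text
t: 12.58
tcp_pos: [0.5166, -0.0383, 0.0827]
tool_rot: [0.831, -0.556, -0.0, 0.0]
contact_force: [3.0, -3.5, -10.1]
width: 0.013
```

>>> {"fn": "play_rows", "kwargs": {
  "steps": [
    [[-1.0,-0.25,0,0,-1],[-1.0,-0.25,0,0,-1]]
  ]
}}

```text
t: 12.82
tcp_pos: [0.5163, -0.0363, 0.0827]
tool_rot: [0.831, -0.556, -0.0, 0.0]
contact_force: [3.4, -2.5, -10.5]
width: 0.0128
```

```bash
python3 sl.py
```

```text
t 12.825 tcp [ 0.5163 -0.0363  0.0827] yaw -67.54542934009473 z [-0.0003  0.     -1.    ] q7 -1.1984059335933395 F [  3.438   -2.5313 -10.5084] T [-0.8568 -0.6703  0.0196] w 0.012836243165720901
F rail x,y 3.030590619553915 -3.005404128306518
slid along rail mm 121.34020158187096 across -0.18007908412998389
```

No contact yet. I'll carry on in 2 mm calls.

>>> {"fn": "play_rows", "kwargs": {
  "steps": [
    [[-1.0,-0.25,0.2,0,-1],[-1.0,-0.25,0,0,-1]]
  ]
}}

```text
t: 13.08
tcp_pos: [0.516, -0.0343, 0.0827]
tool_rot: [0.831, -0.556, -0.0, 0.0]
contact_force: [1.7, -3.9, -8.0]
width: 0.0128
```

>>> {"fn": "play_rows", "kwargs": {
  "steps": [
    [[-1.0,-0.25,0,0,-1]]
  ]
}}

```text
t: 13.2
tcp_pos: [0.5159, -0.0332, 0.0826]
tool_rot: [0.831, -0.556, -0.0, 0.0]
contact_force: [0.1, -4.2, -6.7]
width: 0.0128
```

>>> {"fn": "play_rows", "kwargs": {
  "steps": [
    [[-1.0,-0.25,0,0,-1]]
  ]
}}

```text
t: 13.32
tcp_pos: [0.5157, -0.0322, 0.0826]
tool_rot: [0.831, -0.556, -0.0, 0.0]
contact_force: [1.4, -4.5, -6.2]
width: 0.0127
```

```bash
python3 sl.py
```

```text
t 13.325 tcp [ 0.5157 -0.0322  0.0826] yaw -67.55187265386859 z [-0.0001  0.     -1.    ] q7 -1.205968629072993 F [ 1.3784 -4.4768 -6.2316] T [-0.9645 -0.1291  0.0528] w 0.01274719021977694
F rail x,y 0.7096132110174205 -4.628770436323083
slid along rail mm 125.41075369813157 across -0.14698375456781432
```

>>> {"fn": "play_rows", "kwargs": {
  "steps": [
    [[-1.0,-0.25,0,0,-1]]
  ]
}}

```text
t: 13.45
tcp_pos: [0.5156, -0.0312, 0.0826]
tool_rot: [0.831, -0.556, -0.0, 0.0]
contact_force: [0.8, -3.9, -5.3]
width: 0.0128
```

>>> {"fn": "play_rows", "kwargs": {
  "steps": [
    [[-1.0,-0.25,0,0,-1]]
  ]
}}

```text
t: 13.58
tcp_pos: [0.5155, -0.0302, 0.0826]
tool_rot: [0.831, -0.556, -0.0, 0.0]
contact_force: [-0.7, -4.6, -4.6]
width: 0.0128
```

```bash
python3 sl.py
```

```text
t 13.575 tcp [ 0.5155 -0.0302  0.0826] yaw -67.54950539813571 z [-0.0001 -0.     -1.    ] q7 -1.2097422627628194 F [-0.6515 -4.6451 -4.6342] T [-0.92   -0.0032 -0.0398] w 0.012773222348358882
F rail x,y -1.3225572262432406 -4.498879192061456
slid along rail mm 127.47330902523434 across -0.1226807882521476
```

>>> {"fn": "play_rows", "kwargs": {
  "steps": [
    [[-1.0,-0.25,0,0,-1]]
  ]
}}

```text
t: 13.7
tcp_pos: [0.5153, -0.0293, 0.0826]
tool_rot: [0.831, -0.556, 0.0, 0.0]
contact_force: [0.4, -5.9, -5.4]
width: 0.0129
```

>>> {"fn": "play_rows", "kwargs": {
  "steps": [
    [[-1.0,-0.25,0,0,-1]]
  ]
}}

```text
t: 13.82
tcp_pos: [0.5152, -0.0287, 0.0827]
tool_rot: [0.831, -0.556, 0.0, 0.0]
contact_force: [0.8, -9.9, -5.9]
width: 0.0132
```

>>> {"fn": "play_rows", "kwargs": {
  "steps": [
    [[-1.0,-0.25,0,0,-1]]
  ]
}}

```text
t: 13.95
tcp_pos: [0.5151, -0.0281, 0.0826]
tool_rot: [0.831, -0.556, 0.0, 0.0]
contact_force: [1.2, -11.7, -6.0]
width: 0.0131
```

```bash
python3 sl.py
```

```text
t 13.95 tcp [ 0.5151 -0.0281  0.0826] yaw -67.59169170755332 z [ 0.0002 -0.001  -1.    ] q7 -1.2154115349498131 F [  1.1718 -11.6799  -6.0013] T [-2.5696 -0.2931  0.0479] w 0.013131833821295243
F rail x,y -0.5463384814997874 -11.722489093081295
slid along rail mm 129.621238320719 across -0.15097622148949053
```

The contact force has risen from 4.5 to about 11.7 N, so the spring carries roughly 7 N, or about 1.7 mm of press. I'll ease the arm's push off before releasing.

>>> {"fn": "play_rows", "kwargs": {
  "steps": [
    [[0.6,0.15,0,0,-1],[0,0,0,0,-1]]
  ]
}}

```text
t: 14.2
tcp_pos: [0.5152, -0.0281, 0.0826]
tool_rot: [0.831, -0.556, 0.0, 0.0]
contact_force: [1.2, -6.1, -5.4]
width: 0.0131
```

```bash
python3 sl.py
```

```text
t 14.2 tcp [ 0.5152 -0.0281  0.0826] yaw -67.57242884344994 z [-0.     -0.0003 -1.    ] q7 -1.2142467089067732 F [ 1.1706 -6.0681 -5.3906] T [-1.4777 -0.0752  0.0269] w 0.01310615319533033
F rail x,y 0.27173113840133944 -6.172295713427269
slid along rail mm 129.55595169441477 across -0.12476751229232447
```

>>> {"fn": "play_rows", "kwargs": {
  "steps": [
    [[0.5,0.1,0,0,-1],[0,0,0,0,-1]]
  ]
}}

```text
t: 14.45
tcp_pos: [0.5152, -0.0283, 0.0826]
tool_rot: [0.831, -0.556, -0.0, 0.0]
contact_force: [-0.6, -4.2, -2.6]
width: 0.0131
```

>>> {"fn": "play_rows", "kwargs": {
  "steps": [
    [[0,0,0,0,-0.6],[0,0,0,0,-0.3],[0,0,0,0,0],[0,0,0,0,0],[0,0,0,0,0]]
  ],
  "squeeze": 20
}}

```text
t: 15.08
tcp_pos: [0.5153, -0.0282, 0.0826]
tool_rot: [0.831, -0.556, 0.0, -0.0]
contact_force: [-0.2, -0.1, -0.7]
width: 0.0424
```

>>> {"fn": "play_rows", "kwargs": {
  "steps": [
    [[0,0,-5,0,0],[0,0,-15,0,0],[0,0,-25,0,0],[0,0,-25,0,0],[0,0,-25,0,0],[0,0,-25,0,0],[0,0,-25,0,0],[0,50,0,0,0],[0,50,0,0,0],[0,50,0,0,0],[0,0,0,0,0],[0,0,0,0,0]]
  ]
}}

```text
t: 16.58
tcp_pos: [0.3774, -0.0854, 0.2285]
tool_rot: [0.831, -0.556, 0.001, -0.001]
contact_force: [-0.1, 0.1, -0.1]
width: 0.0428
```

```bash
python3 - <<'E'
from rel import *
b=grab_frame("top");s=grab_frame("side");cv2.imwrite("pics/tf.png",b)
cv2.imwrite("pics/e.png",np.vstack([cv2.resize(b[170:245,180:330],(800,400),interpolation=cv2.INTER_CUBIC),cv2.resize(s[170:212,220:340],(800,200))]))
rel()
E
```

```text
t 16.675 tcp [ 0.3775 -0.0852  0.228 ] yaw -67.50968489937588 z [ 0.0008  0.0001 -1.    ] q7 -1.0931570296645323 F [ 0.7622 -0.3956 -0.2707] T [0.0417 0.0086 0.0045] w 0.04291691898529649
F rail x,y 0.6960960994564442 -0.5025542562006162
```

View pics/e.png

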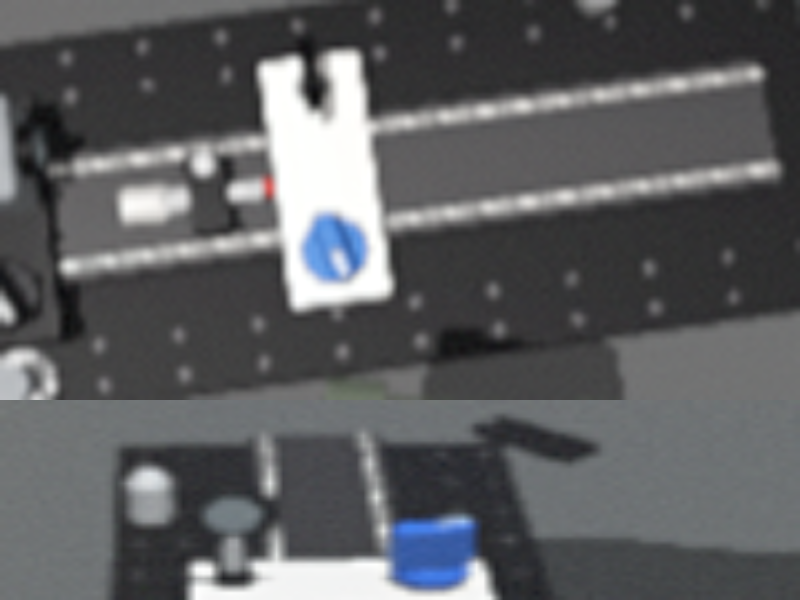

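The final picture shows the red tip against the carriage's end face at crop (272,188). The white mark on the knob has turned about 165°, the bystanders in view look untouched, and the arm is clear. Handing in.

```bash
python3 -c "
from h import *
print(r.close_job())"
```

```text
the job is handed in; nothing more can be done
None
```

The blue knob is loosened and the carriage rests against the red micrometer tip. I handed the job in at about 16.7 s on the robot's clock, against the 59 s limit.

- **Loosening:** I turned the knob about 166° clockwise (2.9 rad) while gripping it. The tool stayed in place within 1 mm and the sideways force was at most about 5 N, so the clamped carriage was not dragged.
- **Sliding:** I moved the carriage about 129.5 mm along the rail with a drag of roughly 4.5 N. The force then rose to about 11.7 N, so the spring was taking about 7 N, or roughly 1.7 mm of press. I eased the arm's push off, opened the gripper and moved clear.
- **Last checks:** The top picture shows the red tip touching the carriage's end face, the knob still turned, and the things near the rail that were in view in place. The force on the tool was near zero (under 1 N).
- **Not measured:** I did not measure how far the tip stayed pressed in after release. The spring can only push the carriage back until friction holds it, which I put at about 1 mm of press left.
- **Disagreement:** The networks' two-view positions were up to 26 mm out of agreement between cameras. I used my own fit from the picture for the knob and rail instead, and it matched the side view.
- **Vertical load:** During the slide the vertical force on the tool drifted between about +15 and -11 N, well under the limits.

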